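# Check two hand-brake levers and hold in the sound one

### The arm

A 7-joint arm with a two-finger parallel gripper is mounted at the origin on a cart in front of the work surface, level with it; the furniture and walls round the work are solid. World frame = base frame: x ahead of the robot, y to its left, z up, the work surface at z = 0. Lengths are in m, angles in rad, forces in N, time in s.
With the tool pointing down it reaches from about 0.4 to 0.9 m from the base axis. Payload 5.6 kg.
Tool frame: the origin (TCP) lies midway between the tips of the shut fingers; the grasp point (between the pads) lies 19 mm behind it; z points along the fingers, y is the line along which they close (so a half turn about z gives the same grasp; the last joint's range is limited). The gripper opens to 92 mm and grips with 3 to 60 N. Pads are 20 mm wide; open, the fingers measure 128 mm over their backs; the gripper's body (75 mm by 189 mm) begins 69 mm behind the grasp point.
Start: joints at [-1.271, 0.468, -0.012, 1.603, 0.006, 1.071, -0.056], TCP at [0.219, 0.612, 0.215] pointing down, gripper open.
Joint ranges: [-2.53, 2.53], [-0.31, 2.02], [-1.57, 1.55], [0.28, 2.44], [-1.29, 4.43], [0.15, 1.84], [-2.92, 2.92]. Speed limits (rad/s): [2.57, 2.57, 3.14, 3.14, 3.14, 3.14, 3.14].

### API

Orientations are given as a 3x3 rotation matrix whose columns are the frame's x, y, z axes.
In Python, from station import env, effector, solver, viewer, workorder, search_frame, tip_of gives the robot as it stands. Calls block until the motion is done:
- env.reach(position, orientation): joint-space move of the TCP to a pose.
- env.movel(position, frame=None, rate=0.15): straight line of the TCP; frame=None keeps the orientation; rate is the mean speed in m/s.
- env.goto_joints(angles): joint-space move.
- effector.release() and effector.grasp(squeeze=None): open the fingers fully, or close them until they stop; squeeze is the grip in N (None keeps the last).
- env.pause(seconds).
- solver.inverse_kinematics(position, orientation): joint angles nearest the present ones, or None.
- env.sense(): the state.
- viewer.read_camera(name): name is "scene" or "top" or "wrist"; returns (picture, depth): 384x512x3 uint8, red, green, blue; 384x512 float32, m along the optical axis (not along the pixel's ray), 0 where there is no reading.
- viewer.camera_info(name): a dict with "intrinsics" (3x3 intrinsics, pixels), "dist_coeffs" ([k1, k2, p1, p2, k3] as OpenCV has them; the pictures are not rectified), "eye" and "rotation" of the camera in the world; the wrist camera has in their place "T_tool_cam" (4x4, takes a point from camera to tool coordinates, whose origin is the TCP and whose axes are the flange's). Camera axes: x right, y up, looking along -z (the intrinsics and any distortion apply to the point x, -y, -z); pixel columns grow to the right and rows downward; lengths in m; the calibration is good to about 2 mm. A picture is of the moment at which its call begins: read the wrist's pose just before it. camera_info takes no time and is no camera call.
A pose or a line that the arm cannot do raises env.PlanningError and nothing moves.
- workorder.finish_job(): hands the job in; it is judged then, once.
Trained networks look in the newest picture that a camera, given by its name, has taken for a name from the list of things; names that differ only in an ending like _2 or _b are one class to them, and where a whole thing is asked for, a point or a joint stands for the part that bears it (a point fixed in the world has none). Each returns a list of dicts, best first, with "score" (0 to 1); they miss things now and then, are a little off and sometimes report something else, mostly with a low value. They report only what shows in the picture. A call takes as long as a camera call.
- search_frame(camera, name): "at" ([x, y, z] in m, in world coordinates, good to about 4 mm: the middle of the surface that is visible of it).
- tip_of(camera, name): "at" ([x, y, z] in m, in world coordinates, good to about 4 mm: a listed point, or the origin of a listed thing).
The state is a dict: "t": time; "joint_positions": joint angles; "joint_velocities": joint speeds; "tau": joint torques, N m; "ee_pos": TCP position; "tcp_rot": TCP orientation; "wrist_force": force on the tool from outside, world axes, zero at the start; "moment": the same for the moment, N m; "gripper_width": finger opening in m; "grasp_force": force on a finger pad.
Only numpy, scipy, OpenCV 4.12 (cv2) and the standard library are available. Lean on these libraries where they do the work, as an engineer would, in place of code of your own. Each camera call takes 0.05 s, during which the arm holds its last target. There are 200 camera calls.

### The job

Check the two hand-brake levers with the outside of the closed fingers: press the left one in towards its bar until it comes up against its stop, let it spring right back out, then press the right one in the same way. One lever stops well short of its bar, the other is worn and goes on almost to the bar: finish while holding the one that stops well short pressed in against its stop, with the other one fully out. Press only from the front without forcing the levers, do not reach behind them or touch the bars, take hold of nothing, and leave the things standing around as they are.

Things in the scene. Friction and masses are not known exactly. Their poses are not given: they have to be found in the camera images.
- unit_a: One of two identical-looking hand-brake units, either may be the left one (larger y); fixed to the deck. Base plate 120 x 216 x 10 mm, two posts, highest point 98 mm. Origin: on the deck, under the middle. +x points from lever to bar (the pressing direction, away from the robot, yaw within 0.35 rad). Lever pivot (upright) at x -10, y +80 mm; bar axis at x +40 mm
- press_a (a point): Point on the front face of the lever blade of unit_a, at mid height, 115 mm from the pivot and 31 mm short of the ball's centre: the place to press, along the blade's +x axis
- lever_a (a joint): Lever angle, rad: 0 = fully out (blade 0.30 rad outwards of parallel to the bar), grows as it is pressed to the bar (counter-clockwise from above). Spring returns it: at the press point 2 N at 0, 5 N at 0.28, 7 N at 0.44. Hard stop: one unit at 0.28 (gap ball to bar about 30 mm), the worn one at 0.44 (gap about 7 mm). Which is which must be found by pressing
- unit_b: One of two identical-looking hand-brake units, either may be the left one (larger y); fixed to the deck. Base plate 120 x 216 x 10 mm, two posts, highest point 98 mm. Origin: on the deck, under the middle. +x points from lever to bar (the pressing direction, away from the robot, yaw within 0.35 rad). Lever pivot (upright) at x -10, y +80 mm; bar axis at x +40 mm
- press_b (a point): Point on the front face of the lever blade of unit_b, at mid height, 115 mm from the pivot and 31 mm short of the ball's centre: the place to press, along the blade's +x axis
- lever_b (a joint): Lever angle, rad: 0 = fully out (blade 0.30 rad outwards of parallel to the bar), grows as it is pressed to the bar (counter-clockwise from above). Spring returns it: at the press point 2 N at 0, 5 N at 0.28, 7 N at 0.44. Hard stop: one unit at 0.28 (gap ball to bar about 30 mm), the worn one at 0.44 (gap about 7 mm). Which is which must be found by pressing
- screw_jar: Plastic screw-top jar, 43 mm across, 51 mm high, loose on the deck. Origin: centre of its underside. Bystander: leave it standing where it is
- weigh_tin: Round metal tin with lid, 51 mm across, 26 mm high, loose on the deck. Origin: centre of its underside. Bystander: leave it standing where it is
- tape_roll: Roll of masking tape lying flat, 62 mm across, 19 mm high, loose on the deck. Origin: centre of its underside. Bystander: leave it standing where it is
- glue_stick: Glue stick standing, 22 mm across, 74 mm high, loose on the deck. Origin: centre of its underside. Bystander: leave it standing where it is
- dropper_bottle: Dropper bottle standing, 28 mm across, 92 mm high, loose on the deck. Origin: centre of its underside. Bystander: leave it standing where it is
- alu_block: Aluminium set-up block with two holes, 30 x 45 x 22 mm, loose on the deck. Origin: centre of its underside. Bystander: leave it standing where it is
- bar_a (a point): Middle of the fixed round bar of unit_a (black rubber grip, 22 mm thick, 200 mm long, along the unit's y axis), 80 mm above the deck. Fingers must not touch the bar
- pivot_a (a point): Lever pivot of unit_a, at blade mid height, 80 mm above the deck. The blade, a flat aluminium strip on edge, 8 mm thick, 20 mm high, runs along this point's -y axis to a 22 mm ball 146 mm away; its front (robot side) face looks along this point's -x axis; its bar side has a black facing that fingers must not touch
- bar_b (a point): Middle of the fixed round bar of unit_b (black rubber grip, 22 mm thick, 200 mm long, along the unit's y axis), 80 mm above the deck. Fingers must not touch the bar
- pivot_b (a point): Lever pivot of unit_b, at blade mid height, 80 mm above the deck. The blade, a flat aluminium strip on edge, 8 mm thick, 20 mm high, runs along this point's -y axis to a 22 mm ball 146 mm away; its front (robot side) face looks along this point's -x axis; its bar side has a black facing that fingers must not touch

How it is judged:
By the outcome, as a careful person would: the job done as asked, in the order asked, and still so for the second after the job is handed in, while the arm keeps its last pose, push and grip.
It also fails if it takes over 72 s, if anything falls off the work surface, if the arm or the gripper's body presses on something with over 40 N, if the wrist force passes 120 N, or if a joint passes its speed limit or range.

## Working session

There is one attempt and no reset: what is moved stays moved. The work goes in short steps, each a Python script; the robot and the scene stay as the last script left them, time stands still between calls to the robot, and variables do not carry over. Pictures are saved under pics/ and viewed, at most 10 in all, crops included, and the job is handed in when it is done.

```bash
mkdir -p pics; ls; python3 - <<'E'
from station import *
import cv2,numpy as np
np.set_printoptions(precision=4,suppress=True)
ims=[]
for c in("scene","top"):
    p,d=viewer.read_camera(c); np.save(f"pics/{c}_d.npy",d); cv2.imwrite(f"pics/{c}_raw.png",p[:,:,::-1])
    cv2.imwrite(f"pics/{c}0.png",cv2.resize(p[:,:,::-1],(800,600)))
    print(c,viewer.camera_info(c))
    for n in("press_a","pivot_a","bar_a","unit_a"):
        print(n,[(np.array(r["at"]).round(4),round(r["score"],2)) for r in tip_of(c,n)])
    if c=="top":
      for n in("screw_jar","weigh_tin","tape_roll","glue_stick","dropper_bottle","alu_block"):
        print(n,[(np.array(r["at"]).round(3),round(r["score"],2)) for r in tip_of(c,n)][:2])
print(env.sense())
E
```

```text
pics
scene {'intrinsics': array([[378.776 ,   0.    , 252.8391],
       [  0.    , 378.776 , 191.0025],
       [  0.    ,   0.    ,   1.    ]]), 'dist_coeffs': array([0.0358, 0.    , 0.    , 0.    , 0.    ]), 'eye': array([-0.1599, -0.4005,  0.5033]), 'rotation': array([[ 0.4251,  0.4268, -0.7982],
       [-0.9051,  0.1923, -0.3792],
       [-0.0083,  0.8837,  0.468 ]])}
press_a [(array([0.5074, 0.0818, 0.0749]), 0.88), (array([ 0.5101, -0.3422,  0.077 ]), 0.66), (array([ 0.6068, -0.0644, -0.0008]), 0.32)]
pivot_a [(array([ 0.5286, -0.2262,  0.0793]), 0.82), (array([0.5257, 0.1975, 0.0828]), 0.63)]
bar_a [(array([ 0.5916, -0.302 ,  0.0798]), 0.64)]
unit_a [(array([ 0.5486,  0.1175, -0.0019]), 0.84), (array([ 0.5545, -0.3089,  0.0021]), 0.63), (array([ 0.5097, -0.3401,  0.0778]), 0.38)]
top {'intrinsics': array([[487.1279,   0.    , 246.434 ],
       [  0.    , 487.1279, 190.1505],
       [  0.    ,   0.    ,   1.    ]]), 'dist_coeffs': array([-0.1814,  0.    ,  0.    ,  0.    ,  0.    ]), 'eye': array([ 0.4956, -0.03  ,  1.4297]), 'rotation': array([[-0.0199,  0.9981, -0.0589],
     
[... 832 characters left out ...]
 [(array([ 0.698, -0.281,  0.002]), 0.48)]
alu_block [(array([ 0.708,  0.221, -0.003]), 0.72)]
{'t': 0.8, 'joint_positions': array([-1.271 ,  0.4674, -0.0116,  1.6027,  0.006 ,  1.0714, -0.0563]), 'joint_velocities': array([-0.0007,  0.0015, -0.0011,  0.0013, -0.0008,  0.0012, -0.0004]), 'tau': array([  0.0002, -52.036 ,  -0.0126, -24.4051,  -0.0567,   0.0111,
         0.    ]), 'ee_pos': array([0.2185, 0.6122, 0.2146]), 'tcp_rot': array([[-0.9418,  0.3362,  0.0001],
       [ 0.3362,  0.9418,  0.    ],
       [-0.0001,  0.    , -1.    ]]), 'wrist_force': array([-0.1105,  0.7969, -0.0307]), 'moment': array([-0.001 ,  0.0013, -0.037 ]), 'grasp_force': 0.0, 'gripper_width': 0.09184439106611678}
```

View pics/top0.png

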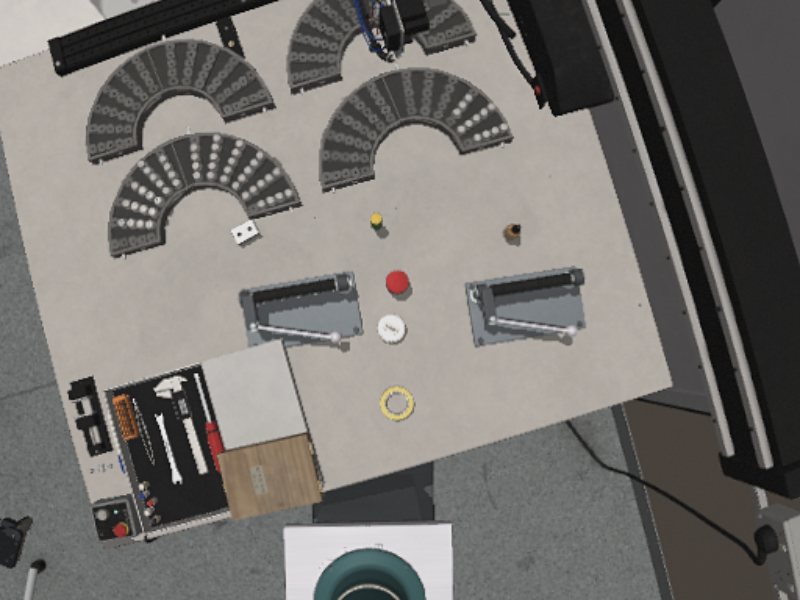

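View pics/scene0.png

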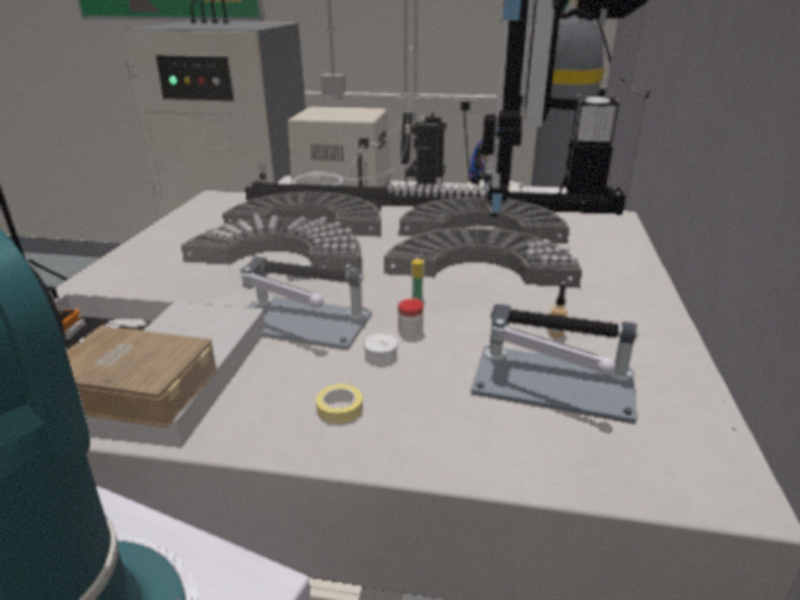

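The top view shows the left unit around (300,310) and the right unit around (525,305). The toolbox's right edge runs from (290,345) to (320,490). The tin is at (391,328), the jar at (397,282) and the tape at (397,403). Next I check the box height and look from above each lever with the wrist camera.

```bash
cat > h.py <<'E'
from station import *
import cv2,numpy as np
np.set_printoptions(precision=4,suppress=True)
def world(c,uv,d,info=None,T=None):
    i=info or viewer.camera_info(c)
    n=cv2.undistortPoints(np.float64(uv).reshape(-1,1,2),i["intrinsics"],i["dist_coeffs"])[:,0]
    p=np.c_[n[:,0]*d,-n[:,1]*d,-d]
    if T is not None: return p@T[:3,:3].T+T[:3,3]
    return p@i["rotation"].T+i["eye"]
def rot(th,s=1):   # tool down, tool y along s*blade x-axis at yaw th
    y=s*np.array([np.cos(th),np.sin(th),0]);z=np.array([0,0,-1.]);return np.c_[np.cross(y,z),y,z]
E
python3 - <<'E'
from h import *
d=np.load("pics/top_d.npy")
v,u=np.mgrid[0:384,0:512]
P=world("top",np.c_[u.ravel(),v.ravel()],d.ravel())
ok=d.ravel()>0
m=ok&(P[:,0]>.25)&(P[:,0]<.55)&(P[:,1]>.04)&(P[:,1]<.4)&(P[:,2]>.03)
for x0 in np.arange(.25,.55,.03):
    q=P[m&(P[:,0]>=x0)&(P[:,0]<x0+.03)]
    if len(q):print(round(x0,2),"ymin",q[:,1].min(),"zmax",q[:,2].max(),"z near edge",q[q[:,1]<q[:,1].min()+.05,2].max())
for s in(1,-1):
  for p in((.45,.08,.3),(.45,-.34,.3),(.5,-.3,.07)):
    print(s,p,solver.inverse_kinematics(np.array(p),rot(-.16,s)))
print(viewer.camera_info("wrist"))
E
```

```text
0.25 ymin 0.08151820572974304 zmax 0.10206632943139149 z near edge 0.10206632943139149
0.28 ymin 0.09103773874539965 zmax 0.10301209038901549 z near edge 0.10235266942332677
0.31 ymin 0.09396315149476754 zmax 0.1033741141921285 z near edge 0.10151124160479763
0.34 ymin 0.10623045001380828 zmax 0.053367801288615846 z near edge 0.052146207612395745
0.37 ymin 0.11477020901547484 zmax 0.0537966785102566 z near edge 0.05309827646028453
0.4 ymin 0.1222179143478569 zmax 0.05322171149207433 z near edge 0.052162773760562775
0.43 ymin 0.1320347560571521 zmax 0.054882459084291346 z near edge 0.05084058431147054
0.46 ymin 0.13871029810555446 zmax 0.051919327306493956 z near edge 0.051268883182599145
0.49 ymin 0.040459892847172635 zmax 0.09700704235682878 z near edge 0.09700704235682878
0.52 ymin 0.10923179463486078 zmax 0.10484944242122496 z near edge 0.0959554367872244
1 (0.45, 0.08, 0.3) [-0.7862  0.0261  0.5565  1.9779 -0.0152  1.1416 -0.3835]
1 (0.45, -0.34, 0.3) [-0.3265  0.433   1.2267  1.7698 -0.4298  1.247   0.853 ]
1 (0.5, -0.3, 0.07) [-0.1423  0.6931  0.8564  1.9143 -0.6913  0.859   0.9189]
-1 (0.45, 0.08, 0.3) [-0.4484  0.0401  0.2065  1.9602 -0.009   1.1422  2.7433]
-1 (0.45, -0.34, 0.3) [-0.3811  0.5239  1.365   1.7717 -0.534   1.2943 -2.1884]
-1 (0.5, -0.3, 0.07) [-0.3703  1.0428  1.3355  1.9257 -1.124   1.1983 -1.8957]
{'intrinsics': array([[338.7419,   0.    , 255.9627],
       [  0.    , 338.7419, 190.0791],
       [  0.    ,   0.    ,   1.    ]]), 'dist_coeffs': array([-0.0831,  0.    ,  0.    ,  0.    ,  0.    ]), 'T_tool_cam': array([[ 0.    ,  0.965 ,  0.2624,  0.0742],
       [ 1.    , -0.0001,  0.0003,  0.0006],
       [ 0.0003,  0.2624, -0.965 , -0.1696],
       [ 0.    ,  0.    ,  0.    ,  1.    ]])}
```

```bash
cat > look.py <<'E'
from h import *
import sys
name,x,y=sys.argv[1],float(sys.argv[2]),float(sys.argv[3])
env.reach(np.array([x,y,.23]),rot(-.16))
effector.grasp(10) if env.sense()["gripper_width"]>.01 else None
env.pause(.2)
s=env.sense();p,d=viewer.read_camera("wrist")
cv2.imwrite(f"pics/{name}.png",cv2.resize(p[:,:,::-1],(800,600)));np.savez(f"pics/{name}.npz",p=p,d=d,R=s["tcp_rot"],t=s["ee_pos"])
for n in("press_a","pivot_a","bar_a","unit_a"):
    print(n,[(np.array(r["at"]).round(4),round(r["score"],2)) for r in tip_of("wrist",n)])
print(s["t"],s["ee_pos"],s["wrist_force"],s["gripper_width"],s["joint_positions"])
E
python3 look.py left 0.5 0.12
```

```text
press_a [(array([0.5045, 0.0804, 0.0823]), 0.79), (array([0.5488, 0.1158, 0.0003]), 0.59)]
pivot_a [(array([0.5293, 0.1929, 0.0842]), 0.6)]
bar_a [(array([0.5892, 0.1234, 0.0768]), 0.92)]
unit_a [(array([0.5499, 0.1127, 0.0032]), 0.63)]
4.3833 [0.5  0.12 0.23] [ 0.8787 -0.9874 -0.1448] 0.0006163679672232062 [-0.7546  0.2284  0.5297  1.9438 -0.136   1.004  -0.323 ]
```

View pics/left.png

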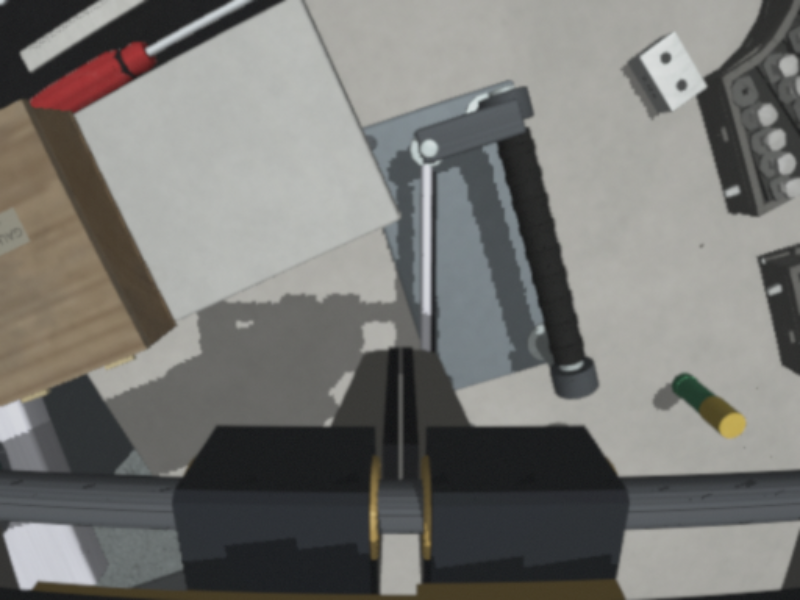

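```bash
cat >> h.py <<'E'
def pose(piv,th0,a,off,z=.066,r=.115):
    th=th0+a; c,s=np.cos(th),np.sin(th)
    return np.array([piv[0]-c*off+s*r, piv[1]-s*off-c*r, z]), rot(th)
def force(th,n=4,dt=.02):
    f=[]
    for _ in range(n): env.pause(dt); f.append(env.sense()["wrist_force"])
    f=np.array(f)
    return -(f.mean(0)@np.array([np.cos(th),np.sin(th),0])), f.std(0).max()
def go(piv,th0,a,off,rate=.15,z=.066):
    p,R=pose(piv,th0,a,off,z); env.movel(p,R,rate=rate)
E
python3 - <<'E'
from h import *
f=np.load("pics/left.npz");i=viewer.camera_info("wrist")
T=np.eye(4);T[:3,:3]=f["R"];T[:3,3]=f["t"];T=T@i["T_tool_cam"]
uv=np.array([[429,149],[428,180],[428,250],[429,320]])*.64
d=np.array([np.median(f["d"][int(v)-1:int(v)+2,int(u)-1:int(u)+2]) for u,v in uv])
print(world("wrist",uv,d,i,T))
piv,th=np.array([.529,.1945]),-.165
go(piv,th,0,.05,z=.2); print(env.sense()["t"])
go(piv,th,0,.05,z=.066,rate=.2); print(env.sense()["t"])
env.pause(.2); F0=force(th,8); print("F0",F0)
off=.05
while off>.008:
    off-=.002; go(piv,th,0,off,.05); F=force(th,3)
    print(round(off,4),round(F[0]-F0[0],2),round(F[1],2),round(env.sense()["t"],2))
    if F[0]-F0[0]>1.2: break
E
```

```text
[[0.5278 0.1936 0.0971]
 [0.5251 0.1765 0.0898]
 [0.5191 0.1361 0.0896]
 [0.5134 0.0927 0.0891]]
5.175
5.9917
F0 (np.float64(-0.09497680447385523), np.float64(0.7321497910007776))
0.048 0.14 0.97 6.62
0.046 0.23 0.61 6.92
0.044 -0.0 0.53 7.22
0.042 -0.47 0.51 7.53
0.04 0.12 0.87 7.83
0.038 0.38 0.39 8.12
0.036 0.49 0.6 8.43
0.034 0.26 0.44 8.72
0.032 0.19 0.46 9.03
0.03 0.49 0.46 9.32
0.028 0.44 0.53 9.62
0.026 0.22 0.4 9.93
0.024 0.38 0.37 10.22
0.022 0.27 0.38 10.53
0.02 0.02 0.55 10.82
0.018 0.74 0.84 11.12
0.016 2.18 0.64 11.43
```

```bash
cat >> h.py <<'E'
def press(piv,th0,off,F0,amax=.50):
    a=0; 
    while a<amax:
        a+=.04 if a<.199 else .01
        go(piv,th0,a,off,.06); F=force(th0+a,3)[0]-F0; ex=F-(2+10.8*a)
        s=env.sense(); print(round(a,3),"F",round(F,2),"ex",round(ex,2),"t",round(s["t"],2))
        if ex>4: break
    return a
E
python3 - <<'E'
from h import *
piv,th,off=np.array([.5275,.193]),-.14,.0178
a=press(piv,th,off,0.)
print(env.sense()["ee_pos"],pose(piv,th,a,off)[0])
E
```

```text
0.04 F 2.42 ex -0.01 t 11.72
0.08 F 3.36 ex 0.49 t 12.03
0.12 F 2.81 ex -0.48 t 12.32
0.16 F 3.95 ex 0.22 t 12.62
0.2 F 4.52 ex 0.36 t 12.93
0.21 F 4.05 ex -0.21 t 13.22
0.22 F 5.05 ex 0.67 t 13.53
0.23 F 4.56 ex 0.08 t 13.82
0.24 F 5.02 ex 0.42 t 14.12
0.25 F 4.31 ex -0.39 t 14.43
0.26 F 5.37 ex 0.57 t 14.72
0.27 F 4.73 ex -0.19 t 15.03
0.28 F 7.02 ex 1.99 t 15.32
0.29 F 9.96 ex 4.83 t 15.62
[0.5249 0.0763 0.0658] [0.5271 0.0766 0.066 ]
```

The left lever stops firmly at about 0.28 rad, so it is the sound one. Now I release it and look at the right one.

```bash
python3 - <<'E'
from h import *
piv,th,off=np.array([.5275,.193]),-.14,.0178
go(piv,th,.14,off,.15); go(piv,th,0,off,.15); go(piv,th,0,.045,.15); env.pause(.2)
go(piv,th,0,.045,.3,z=.23)
E
python3 look.py right 0.5 -.30
```

```text
press_a [(array([ 0.5061, -0.3443,  0.0823]), 0.59)]
pivot_a [(array([ 0.5283, -0.2285,  0.0796]), 0.82)]
bar_a [(array([ 0.5911, -0.3011,  0.0825]), 0.73)]
unit_a [(array([ 0.5494, -0.3105, -0.0001]), 0.81)]
19.0917 [ 0.5006 -0.2988  0.2299] [-0.1057  0.1008  0.2117] 0.0005212171543729 [-0.1786  0.4295  0.8685  1.7987 -0.3684  1.0847  0.6631]
```

View pics/right.png

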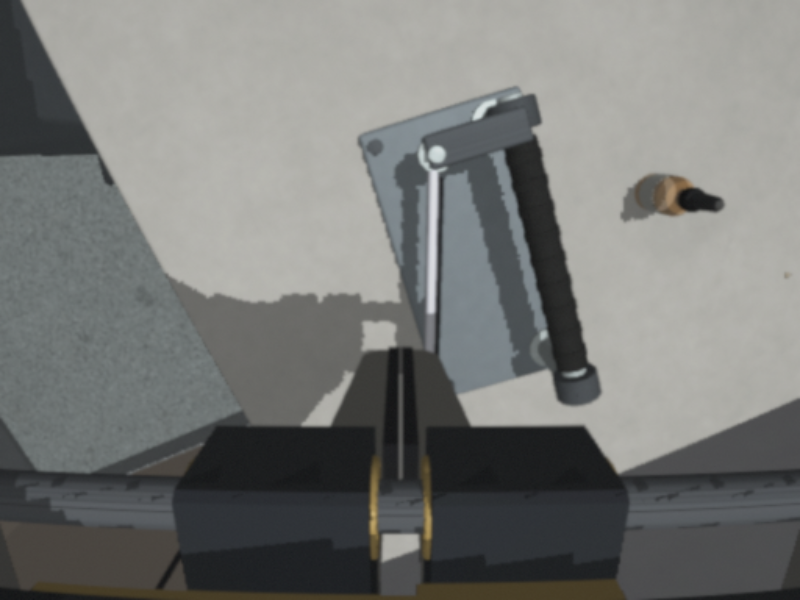

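The right pivot screw is at (437,154), and the blade's centre line runs from (434,185) to (432,320).

```bash
python3 - <<'E'
from h import *
f=np.load("pics/right.npz");i=viewer.camera_info("wrist")
T=np.eye(4);T[:3,:3]=f["R"];T[:3,3]=f["t"];T=T@i["T_tool_cam"]
uv=np.array([[437,154],[434,185],[433,250],[432,320]])*.64
d=np.array([np.median(f["d"][int(v)-1:int(v)+2,int(u)-1:int(u)+2]) for u,v in uv])
W=world("wrist",uv,d,i,T);print(W)
th=-np.arctan2(W[1,0]-W[3,0],W[1,1]-W[3,1])
piv=np.array([W[1,0]-np.tan(th)*(W[0,1]-W[1,1]),W[0,1]])
print(piv,th); np.savez("pics/rp.npz",piv=piv,th=th)
assert -.3<th<0 and abs(W[1:,2]-.09).max()<.006
go(piv,th,0,.045,z=.2,rate=.2); go(piv,th,0,.045,rate=.2); go(piv,th,0,.026,.1)
env.pause(.1); F0=force(th,8)[0]; print("F0",F0)
off=.026
while off>.011:
    off-=.0015; go(piv,th,0,off,.05); F=force(th,3)[0]-F0
    print(round(off,4),round(F,2))
    if F>1.2: break
off+=.0005
a=press(piv,th,off,F0)
print(a,off,env.sense()["ee_pos"],pose(piv,th,a,off)[0])
np.savez("pics/rp.npz",piv=piv,th=th,off=off,a=a)
E
```

```text
[[ 0.5322 -0.2285  0.0975]
 [ 0.5286 -0.2455  0.0893]
 [ 0.5226 -0.2832  0.0888]
 [ 0.5158 -0.326   0.0896]]
[ 0.5313 -0.2285] -0.15724138931248652
F0 0.16494799838953123
0.0245 -0.48
0.023 -0.08
0.0215 -0.51
0.02 0.38
0.0185 0.27
0.017 2.64
0.04 F 1.85 ex -0.58 t 23.26
0.08 F 3.2 ex 0.33 t 23.56
0.12 F 3.56 ex 0.26 t 23.86
0.16 F 3.8 ex 0.07 t 24.16
0.2 F 4.31 ex 0.15 t 24.46
0.21 F 3.96 ex -0.3 t 24.76
0.22 F 4.43 ex 0.05 t 25.06
0.23 F 4.1 ex -0.38 t 25.36
0.24 F 4.6 ex 0.01 t 25.66
0.25 F 4.17 ex -0.53 t 25.96
0.26 F 5.0 ex 0.19 t 26.26
0.27 F 4.89 ex -0.03 t 26.56
0.28 F 4.76 ex -0.26 t 26.86
0.29 F 5.15 ex 0.02 t 27.16
0.3 F 4.99 ex -0.25 t 27.46
0.31 F 5.48 ex 0.14 t 27.76
0.32 F 4.98 ex -0.47 t 28.06
0.33 F 5.44 ex -0.13 t 28.36
0.34 F 5.43 ex -0.24 t 28.66
0.35 F 5.97 ex 0.19 t 28.96
0.36 F 5.59 ex -0.3 t 29.26
0.37 F 5.56 ex -0.44 t 29.56
0.38 F 5.62 ex -0.49 t 29.86
0.39 F 6.06 ex -0.15 t 30.16
0.4 F 5.95 ex -0.37 t 30.46
0.41 F 6.31 ex -0.12 t 30.76
0.42 F 5.77 ex -0.76 t 31.06
0.43 F 6.4 ex -0.25 t 31.36
0.44 F 6.37 ex -0.38 t 31.66
0.45 F 8.0 ex 1.14 t 31.96
0.46 F 10.25 ex 3.28 t 32.26
0.47 F 12.44 ex 5.37 t 32.56
0.47000000000000025 0.01749999999999999 [ 0.5461 -0.3447  0.0659] [ 0.55   -0.3433  0.066 ]
```

The right lever stops at about 0.44, so it is the worn one. I release it, then go back and press and hold the left lever.

```bash
python3 - <<'E'
from h import *
f=np.load("pics/rp.npz");piv,th,off=f["piv"],float(f["th"]),float(f["off"])
for a in(.3,.15,0): go(piv,th,a,off,.15)
go(piv,th,0,.045,.15); env.pause(.2); go(piv,th,0,.045,.3,z=.23)
piv,th,off=np.array([.5275,.193]),-.14,.0178
p,R=pose(piv,th,0,.045,.23); env.reach(p,R)
go(piv,th,0,.045,.2); go(piv,th,0,.026,.1); env.pause(.1); F0=force(th,8)[0]; print("F0",F0)
go(piv,th,0,off,.05)
a=press(piv,th,off,F0)
env.pause(.5); print(a,"hold",force(th+a,10)[0]-F0,env.sense()["t"])
for c in("top","scene"):
    p,d=viewer.read_camera(c); cv2.imwrite(f"pics/{c}1.png",p[:,:,::-1])
    np.save(f"pics/{c}_d1.npy",d)
    r=[np.array(q["at"]).round(4) for q in tip_of(c,"press_b")]; print(r)
A=cv2.imread("pics/top1.png")[140:270,130:400]; cv2.imwrite("pics/top1c.png",cv2.resize(A,(800,385),interpolation=cv2.INTER_CUBIC))
A=cv2.imread("pics/scene1.png")[140:290,140:440]; cv2.imwrite("pics/scene1c.png",cv2.resize(A,(800,400),interpolation=cv2.INTER_CUBIC))
E
```

```text
F0 -0.1355975001205385
0.04 F 2.89 ex 0.46 t 38.42
0.08 F 3.41 ex 0.55 t 38.72
0.12 F 3.5 ex 0.2 t 39.02
0.16 F 4.41 ex 0.68 t 39.32
0.2 F 4.8 ex 0.64 t 39.62
0.21 F 4.17 ex -0.1 t 39.92
0.22 F 4.46 ex 0.09 t 40.22
0.23 F 4.78 ex 0.3 t 40.52
0.24 F 4.26 ex -0.34 t 40.82
0.25 F 4.99 ex 0.29 t 41.12
0.26 F 4.93 ex 0.12 t 41.42
0.27 F 5.16 ex 0.24 t 41.72
0.28 F 7.52 ex 2.5 t 42.02
0.29 F 10.74 ex 5.61 t 42.32
0.2900000000000001 hold 10.603378095397588 42.9833
[array([ 0.5073, -0.3423,  0.0833])]
[array([ 0.511 , -0.3379,  0.0798]), array([0.5424, 0.0747, 0.0783]), array([ 0.6065, -0.0648, -0.0001])]
```

View pics/top1c.png

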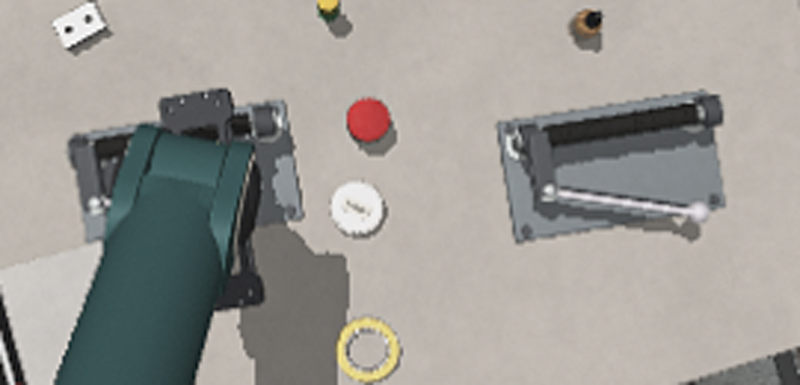

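View pics/scene1c.png

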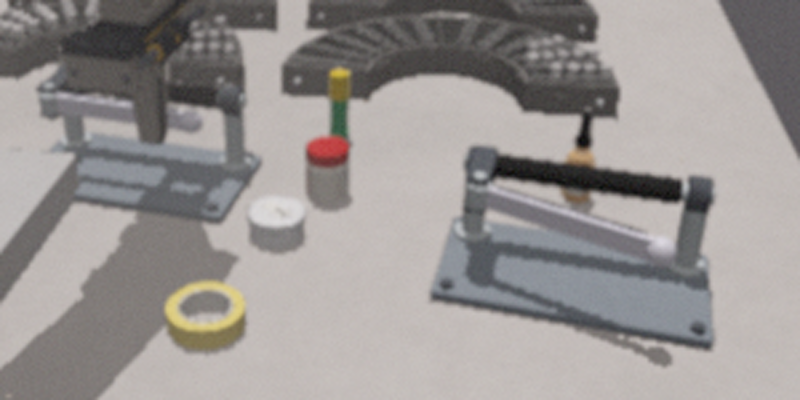

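The right lever is fully out, with its ball at (700,210) in the top crop. The fingers hold the left one pressed in from the front, at (150,100) in the scene crop, and the bystanders have not moved.

```bash
python3 -c "
from station import *
print(workorder.finish_job())"
```

```text
the job is handed in; nothing more can be done
None
```

The job is handed in: the left lever stops well short at about 0.28 rad and is being held against its stop at about 10.6 N, and the worn right lever, which went to about 0.44 rad, is back fully out.

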